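# Prop the service tablet against the power supply

## Robot

A 6-joint arm with a two-finger parallel gripper is mounted at the origin on the work surface. World frame = base frame: x ahead of the robot, y to its left, z up, the work surface at z = 0. Lengths are in mm, angles in rad, forces in N, time in s.
With the tool pointing down it reaches from about 275 to 1000 mm from the base axis. Payload 8.4 kg.
Tool frame: the origin (TCP) lies between the finger pads; the fingertips stand 17 mm ahead of it and the grasp point (between the pads) lies 2 mm behind it (r.tcp_to_tips is the distance from the TCP to the fingertips, in mm); z points along the fingers, y is the line along which they close (so a half turn about z gives the same grasp; the last joint's range is limited). The gripper opens to 85 mm and grips with 20 to 120 N. Pads are 22 mm wide; open, the fingers measure 114 mm over their backs; the gripper's body (76 mm by 85 mm) begins 54 mm behind the grasp point. The pads swing forward as they close: fully open they stand 13 mm farther back than shut.
Start: joints at [-1.235, 0.353, 1.633, -0, 1.155, -0.002], TCP at [207.131, -589.682, 248.281] pointing down, gripper open.
Joint ranges: [-2.63, 2.63], [-0.92, 2.1], [0.06, 2.66], [-1.3, 4.44], [0, 2.69], [-3.02, 3.02]. Speed limits (rad/s): [2.22, 2.22, 2.79, 3.14, 3.14, 3.14].

## Interface

Orientations are given as [roll, pitch, yaw] about the fixed x, y, z axes, in that order (R = Rz(yaw) Ry(pitch) Rx(roll)).
In Python, from rig import r gives the robot as it stands. The module is installed in compiled form; this text tells all that it offers.
- The arm moves only by the tool apply_moves, never from a script. Its argument "series" is text: rows parted by semicolons, each of 7 numbers parted by spaces: the shift along the tool's x, y, z in cm, then the turn, a rotation vector about the tool's x, y, z in rad, then the gripper's target within -1 to 1 (shut at 1, half-way at 0, fully open at -1). In form: tx ty tz rx ry rz fingers; .... A call has exactly 10 rows; each row shifts and turns the commanded pose from where the row before left it, along the tool's axes as they then stand; what a row does not reach is not made up. A row lasts 1/12 s, in which the tool goes at most 41.7 mm and 7.16 degrees, less where a joint would pass 70% of its speed; a pose out of reach is approached as far as the arm can. A call with a gripper value outside its range is refused whole. The fingers move at their own pace and stop on an object; "squeeze" is the grip in N (left out, the last holds). Time passes only in rows, so rows that do not move let the fingers close, or fill a call up. It gives the time, the measured TCP pose, the force and the opening at its end, in the units of the state.
- r.sense(): the state, without advancing time (a new reading comes with each control period).
- r.grab_frame(name): name is "scene" or "top"; returns the picture (384x512x3 uint8, blue, green, red); there is no depth.
- r.camera_info(name): a dict with "K" (3x3 intrinsics, pixels), "extrinsics" (4x4, takes a point from camera to world coordinates). Camera axes: x right, y down, z forward; pixel columns grow to the right and rows downward; lengths in mm; the calibration is good to about 2 mm. A picture is of the moment at which its call begins. camera_info takes no time and is no camera call.
- r.sign_off(): hands the job in, once; it reports no verdict.
The state is a dict: "clock": time; "qpos": joint angles; "qvel": joint speeds; "joint_efforts": joint torques, N m; "eef_pos": TCP position; "tcp_rot": TCP orientation; "contact_force": force on the tool from outside, world axes, zero at the start; "wrist_torque": the same for the moment, N m; "opening": opening from 0.0 (shut) to 1.0 (fully open).
Only numpy, scipy, OpenCV 4.12 (cv2) and the standard library are available. Lean on these libraries where they do the work, as an engineer would, in place of code of your own. Each camera call takes 0.05 s, during which the arm holds its last target. There are 200 camera calls.

## Task

In this equipment room, take the tablet (the larger of the two upright devices) out of its charging cradle and lean it, like a picture on a shelf, against the broad far side of the metal power supply: foot on the table, screen facing away from the robot, tilted back about 20 degrees, square to that side and in the middle of it. Set it down gently, do not let it topple, and leave the handheld and the cardboard carton where they are.

Things in the scene. Friction and masses are not known exactly. Their poses are not given: they have to be found in the camera images.
- tablet_center (a point): Centre of the tablet: black slab 180 mm tall (z, up), 120 wide (y), 12 thick (x), 0.2 to 0.45 kg; screen on its +x side, plain back on -x. Starts upright, screen roughly away from the robot, loose in the 16 mm slot of a fixed grey cradle: foot 12 mm above the table, slot walls up to 37 mm, so lift it straight up over 25 mm to free it. Bare above the walls: pinch its thickness at the top.
- psu: Power supply: bare metal box, fixed, 110 mm deep (x) by 180 wide (y) by 85 high (z), vent slots on top. Origin at the centre of its underside, on the table; z up. Its +x side, turned away from the robot (up to 0.25 rad askew), is a plain upright face 55 mm from the origin; the tablet's back is to rest on the top edge of that side.
- handheld_center (a point): Centre of the handheld terminal: a smaller black slab with keys, 125 mm tall (z) by 70 mm wide (y) by 12 mm thick (x), 0.2 kg, standing in a second cradle of the same kind. To be left alone. The two cradles swap places.
- carton: Cardboard carton, loose, 0.6 kg, 100 mm (x) by 160 mm (y) by 85 mm high; origin at the centre of its underside. To be left alone. The carton and the power supply swap places.
There are look-alikes about, which are no part of the job. Leave any purple or red look-alike of the psu alone. What is shaped like the part that bears tablet_center but blue is not meant.

How it is judged:
By the outcome, as a careful person would: the job done as asked, in the order asked, and still so for the second after the job is handed in, with the robot touching nothing.
It also fails if it takes over 38 s, if anything falls off the work surface, if the arm or the gripper's body presses on something with over 40 N, if the wrist force passes 120 N, or if a joint passes its speed limit or range.

## Working session

There is one attempt and no reset: what is moved stays moved. The work goes in short steps, Python scripts to look and compute and a tool call to move; the robot and the scene stay as the last step left them, time stands still between calls to the robot, and variables do not carry over. Pictures are saved under pics/ and viewed, on a budget of 10 in all, crops included, one or two more only if the job needs it, and the job is handed in when it is done.

Besides the shell and the picture viewer there is one more tool, called as name(argument=value, ...), one argument or row to a line, values as JSON. apply_moves: Moves the arm, as the interface text tells. Its arguments: {"type":"object","properties":{"series":{"type":"string"},"squeeze":{"type":"number"}},"required":["series"]}

```bash
mkdir -p pics
python3 - <<'E'
from rig import r
import cv2
for n in("scene","top"):
    cv2.imwrite(f"pics/{n}0.png",r.grab_frame(n)); c=r.camera_info(n); print(n,c["K"],c["extrinsics"])
print(r.sense())
E
```

```text
scene [[388.80053051   0.         253.13466632]
 [  0.         388.80053051 190.01781113]
 [  0.           0.           1.        ]] [[ 6.50322052e-01  4.17727867e-01 -6.34495594e-01  1.22005989e+03]
 [ 7.59564282e-01 -3.44397281e-01  5.51772249e-01 -6.53621407e+02]
 [ 1.19720869e-02 -8.40769851e-01 -5.41260314e-01  7.56510327e+02]
 [ 0.00000000e+00  0.00000000e+00  0.00000000e+00  1.00000000e+00]]
top [[362.01450841   0.         257.69436928]
 [  0.         362.01450841 198.0151525 ]
 [  0.           0.           1.        ]] [[-1.73881165e-02 -9.97051610e-01  7.47378098e-02  3.96083666e+02]
 [-9.99847445e-01  1.72156932e-02 -2.95070595e-03  1.39426147e+01]
 [ 1.65534291e-03 -7.47777154e-02 -9.97198853e-01  9.89327312e+02]
 [ 0.00000000e+00  0.00000000e+00  0.00000000e+00  1.00000000e+00]]
{'clock': 0.1, 'qpos': array([-1.23542195e+00,  3.53607150e-01,  1.63403784e+00,  4.43420306e-05,
        1.15517976e+00, -2.39803872e-03]), 'qvel': array([-0.00244523, -0.00107285, -0.0015371 , -0.00034117,  0.00085716,
       -0.00033224]), 'joint_efforts': array([-1.33111989e-03, -6.06360555e+01, -3.42823148e+01, -1.56666863e-05,
        3.96583375e-03,  3.54987992e-05]), 'eef_pos': array([ 207.00221892, -589.31309057,  247.6284619 ]), 'tcp_rot': array([-3.14036066e+00, -4.34994924e-05,  3.37754464e-01]), 'contact_force': array([0.12656363, 0.26162965, 0.13913747]), 'wrist_torque': array([-0.00643775,  0.01480422, -0.00665491]), 'opening': 0.9970495409486898}
```

View pics/scene0.png

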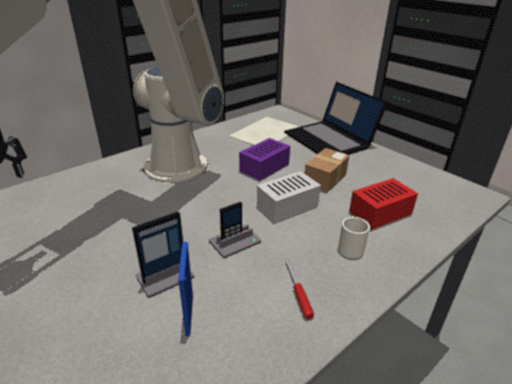

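View pics/top0.png

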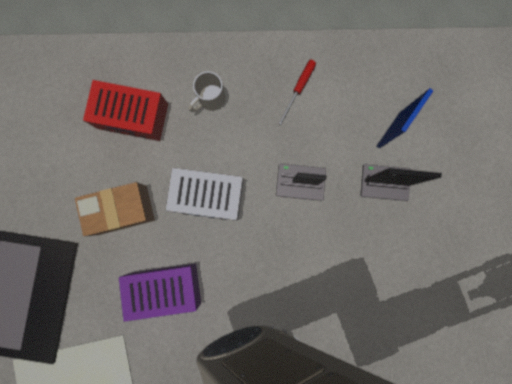

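The scene view shows the tablet at about (160,248), the handheld at (232,225), the grey PSU at (288,195), and a blue look-alike at (186,288). In the top view the tablet is at about (402,177) and the PSU at (205,195). Next I'll take enlarged crops.

Run:
```python
import cv2,numpy as np
t=cv2.imread("pics/top0.png");s=cv2.imread("pics/scene0.png")
def c(im,u,v): # 80x60 crop x5
    return cv2.resize(im[v:v+60,u:u+80],None,fx=5,fy=5,interpolation=cv2.INTER_CUBIC)
def lab(im,u,v):
    for k in range(0,80,10):
        cv2.line(im,(k*5,0),(k*5,6),(0,255,255),1);cv2.putText(im,str(u+k),(k*5,16),0,.35,(0,255,255),1)
    for k in range(0,60,10):
        cv2.line(im,(0,k*5),(6,k*5),(0,255,255),1);cv2.putText(im,str(v+k),(8,k*5+4),0,.35,(0,255,255),1)
    return im
L=[(t,164,162),(t,362,150),(s,250,166),(s,125,212)]
T=[lab(c(*a),a[1],a[2]) for a in L]
# scene tablet needs 85 rows; ok 212..272
cv2.imwrite("pics/crops1.png",np.vstack([np.hstack(T[:2]),np.hstack(T[2:])]))
```

```text
(no output)
```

View pics/crops1.png

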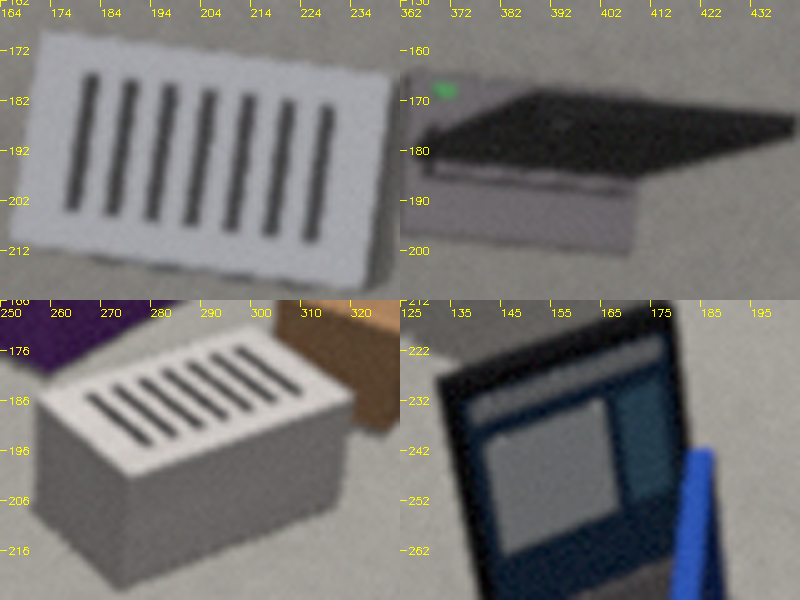

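The crops give these positions:
- **PSU top corners, top view:** (172.4,168.4), (242,177), (237,220), (166.4,210).
- **PSU top corners, scene view:** (257.6,185.6), (276,201.6), (320.4,185), (300,170.6).
- **Tablet screen-side top corners:** (132.4,228) and (179.4,212.4) in the scene view, (390,168) and (441,173) in the top view.

```bash
cat > h.py <<'E'
import numpy as np, cv2
from rig import r
from scipy.optimize import least_squares
from scipy.spatial.transform import Rotation as Ro
CI={n:r.camera_info(n) for n in("scene","top")}
def proj(n,P):
    E=np.array(CI[n]["extrinsics"]);q=(np.atleast_2d(P)-E[:3,3])@E[:3,:3];q=q@np.array(CI[n]["K"]).T
    return q[:,:2]/q[:,2:]
def onz(n,uv,z):
    E=np.array(CI[n]["extrinsics"]);d=E[:3,:3]@np.linalg.solve(np.array(CI[n]["K"]),[*uv,1]);o=E[:3,3]
    return o+d*(z-o[2])/d[2]
def box(p,pts):
    c,s=np.cos(p[2]),np.sin(p[2]);return np.array(pts)@np.array([[c,s,0],[-s,c,0],[0,0,1]])+[p[0],p[1],0]
def fit(x0,obs):
    f=lambda p:np.concatenate([(proj(n,box(p,[q]))[0]-uv) for n,q,uv in obs])
    s=least_squares(f,x0);return s.x,s.fun.reshape(-1,2)
E
python3 - <<'E'
from h import *
np.set_printoptions(precision=2,suppress=True)
A,B,C,D=(55,90,85),(55,-90,85),(-55,-90,85),(-55,90,85)
obs=[("top",q,u) for q,u in zip((A,B,C,D),((172.4,168.4),(242,177),(237,220),(166.4,210)))]
print(fit([420,100,0],obs))
o2=[("scene",q,u) for q,u in zip((A,B,C,D),((320.4,185),(276,201.6),(257.6,185.6),(300,170.6)))]
print(fit([420,100,0],o2));print("both",fit([420,100,0],obs+o2))
for n,u in (("scene",(132.4,228)),("scene",(179.4,212.4)),("top",(390,168)),("top",(441,173)),("top",(441,177))):print(n,onz(n,u,192))
E
```

```text
(array([476.91, 144.56,  -0.15]), array([[-0.31, -0.79],
       [ 0.91, -0.29],
       [ 0.13,  0.14],
       [-0.72,  0.9 ]]))
(array([484.91, 139.95,  -0.13]), array([[ 0.68,  0.06],
       [ 0.36, -0.06],
       [-1.02, -0.32],
       [-0.05,  0.15]]))
both (array([478.51, 144.34,  -0.14]), array([[-0.31, -1.31],
       [ 0.93, -1.05],
       [ 0.3 , -0.61],
       [-0.58,  0.38],
       [ 0.13, -1.05],
       [-0.3 , -1.56],
       [-1.3 , -1.72],
       [-0.26, -0.9 ]]))
scene [ 503.85 -399.54  192.  ]
scene [ 520.27 -283.69  192.  ]
top [ 517.69 -283.76  192.  ]
top [ 504.54 -396.64  192.  ]
top [ 495.6  -396.14  192.  ]
```

```bash
cat >> h.py <<'E'
np.set_printoptions(precision=3,suppress=True)
def go(pos,yaw,tilt=0):
    s=r.sense();R=Ro.from_euler("xyz",s["tcp_rot"]);T=Ro.from_euler("z",yaw)*Ro.from_euler("x",np.pi-tilt)
    print("t",s["clock"],"pos",s["eef_pos"],"rpy",s["tcp_rot"],"F",s["contact_force"],"open",s["opening"])
    d=np.array(pos)-s["eef_pos"]
    print("shift cm now-axes",R.inv().apply(d)/10,"goal-axes",T.inv().apply(d)/10,"rotvec",(R.inv()*T).as_rotvec())
E
python3 - <<'E'
from h import *
go([505.5,-340.5,240],1.44)
for z in(0,):
  print(onz("scene",(188,331),0),onz("scene",(181,312),0))
for z in (0,100,180,192): print(z,onz("top",(431,91),z),onz("top",(379,146),z))
E
```

```text
t 0.1 pos [ 207.002 -589.313  247.628] rpy [-3.14  -0.     0.338] F [0.127 0.262 0.139] open 0.9970495409486898
shift cm now-axes [ 36.408 -13.583   0.781] goal-axes [28.562 26.35   0.763] rotvec [-0.001 -0.001 -1.102]
[ 692.041 -386.349    0.   ] [ 635.205 -369.861    0.   ]
0 [ 762.806 -480.256    0.   ] [ 608.991 -327.699    0.   ]
100 [ 725.738 -430.303  100.   ] [ 587.471 -293.166  100.   ]
180 [ 696.084 -390.34   180.   ] [ 570.255 -265.54   180.   ]
192 [ 691.635 -384.346  192.   ] [ 567.672 -261.396  192.   ]
```

apply_moves(
  series="0 0 0 0 0 -0.11 0;0 0 0 0 0 -0.11 0;0 0 0 0 0 -0.11 0;0 0 0 0 0 -0.11 0;0 0 0 0 0 -0.11 0;0 0 0 0 0 -0.11 0;0 0 0 0 0 -0.11 0;0 0 0 0 0 -0.11 0;0 0 0 0 0 -0.11 0;0 0 0 0 0 -0.11 0",
  squeeze=60,
)

```text
clock: 0.93
eef_pos: [207.0, -589.4, 247.8]
tcp_rot: [-3.141, -0.001, 1.443]
contact_force: [-0.4, 0.2, 0.1]
opening: 0.5
```

apply_moves(
  series="2.85 2.63 0 0 0 0 0;2.85 2.63 0 0 0 0 0;2.85 2.63 0 0 0 0 0;2.85 2.63 0 0 0 0 0;2.85 2.63 0 0 0 0 0;2.85 2.63 0 0 0 0 0;2.85 2.63 0 0 0 0 0;2.85 2.63 0 0 0 0 0;2.85 2.63 0 0 0 0 0;2.85 2.63 0 0 0 0 0",
)

```text
clock: 1.77
eef_pos: [506.6, -340.5, 248.0]
tcp_rot: [-3.141, -0.0, 1.438]
contact_force: [0.6, -0.7, 0.7]
opening: 0.495
```

Run:
```python
from h import *
go([505.5,-340.5,165],1.44)
a=r.grab_frame("top")[110:230,330:460];b=r.grab_frame("scene")[150:310,90:260]
cv2.imwrite("pics/g1.png",np.hstack([cv2.resize(a,(390,360),interpolation=cv2.INTER_CUBIC),cv2.resize(b,(382,360),interpolation=cv2.INTER_CUBIC)]))
print(proj("top",[505.5,-340.5,192]),proj("scene",[505.5,-340.5,192]))
```

```text
t 1.7667 pos [ 506.645 -340.463  248.024] rpy [-3.141 -0.     1.438] F [ 0.625 -0.736  0.679] open 0.49492476462115353
shift cm now-axes [-0.021 -0.109  8.302] goal-axes [-0.019 -0.113  8.302] rotvec [-0.001 -0.    -0.002]
[[415.75  173.002]] [[155.646 218.517]]
```

View pics/g1.png

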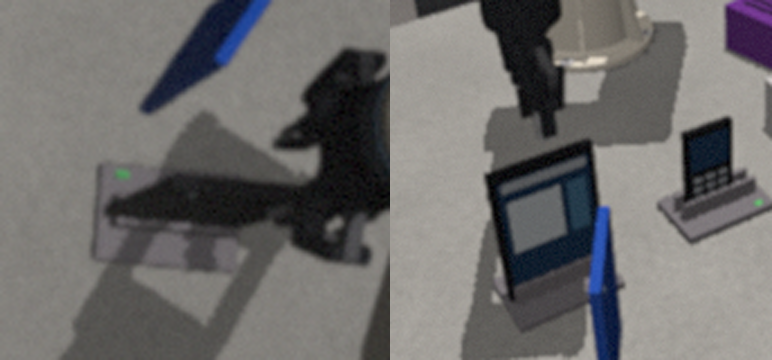

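The open fingers straddle the tablet's top edge. In the enlarged top view the fingertips are at about (285,135) and (290,220), with the tablet edge between them at about 190. Next: go down and close.

apply_moves(
  series="0 -0.1 1.5 0 0 0 0;0 0 1.5 0 0 0 0;0 0 1.5 0 0 0 0;0 0 1.5 0 0 0 0;0 0 1.3 0 0 0 0;0 0 1 0 0 0 0;0 0 0 0 0 0 0;0 0 0 0 0 0 0.3;0 0 0 0 0 0 0.5;0 0 0 0 0 0 0.6",
)

```text
clock: 2.7
eef_pos: [505.0, -342.4, 166.2]
tcp_rot: [3.14, 0.001, 1.438]
contact_force: [-0.2, -0.1, -0.1]
opening: 0.198
```

apply_moves(
  series="0 0 0 0 0 0 0.7;0 0 0 0 0 0 0.8;0 0 0 0 0 0 1;0 0 0 0 0 0 1;0 0 0 0 0 0 1;0 0 0 0 0 0 1;0 0 0 0 0 0 1;0 0 0 0 0 0 1;0 0 0 0 0 0 1;0 0 0 0 0 0 1",
)

```text
clock: 3.53
eef_pos: [505.3, -342.4, 166.3]
tcp_rot: [3.14, 0.001, 1.438]
contact_force: [0.5, -0.2, 6.0]
opening: 0.135
```

apply_moves(
  series="0 0 -0.3 0 0 0 1;0 0 -0.6 0 0 0 1;0 0 -0.6 0 0 0 1;0 0 -0.6 0 0 0 1;0 0 -0.6 0 0 0 1;0 0 -0.6 0 0 0 1;0 0 -0.6 0 0 0 1;0 0 -0.6 0 0 0 1;0 0 -0.6 0 0 0 1;0 0 -0.6 0 0 0 1",
)

```text
clock: 4.37
eef_pos: [504.5, -341.9, 222.9]
tcp_rot: [-3.141, -0.0, 1.438]
contact_force: [-0.2, -0.5, -2.5]
opening: 0.13
```

apply_moves(
  series="0 0 -1 0 0 0 1;0 0 -1.4 0 0 0 1;0 0 -1.5 0 0 0 1;0 0 -1.5 0 0 0 1;0 0 -1.5 0 0 0 1;0 0 -1.5 0 0 0 1;0 0 -1.5 0 0 0 1;0 0 -1.4 0 0 0 1;0 0 -1 0 0 0 1;0 0 -0.4 0 0 0 1",
)

```text
clock: 5.2
eef_pos: [505.0, -342.3, 351.5]
tcp_rot: [3.139, 0.001, 1.438]
contact_force: [0.4, 0.0, -3.0]
opening: 0.133
```

Run:
```python
from h import *
go([590,130,345],1.428)
a=r.grab_frame("top");b=r.grab_frame("scene")[0:300,60:360]
cv2.imwrite("pics/g2.png",cv2.resize(b,(600,600),interpolation=cv2.INTER_CUBIC))
```

```text
t 5.2 pos [ 505.037 -342.261  351.49 ] rpy [3.139 0.001 1.438] F [ 0.363  0.021 -3.029] open 0.13267225098130747
shift cm now-axes [47.937  2.155  0.598] goal-axes [47.955  1.689  0.649] rotvec [0.002 0.001 0.01 ]
```

View pics/g2.png

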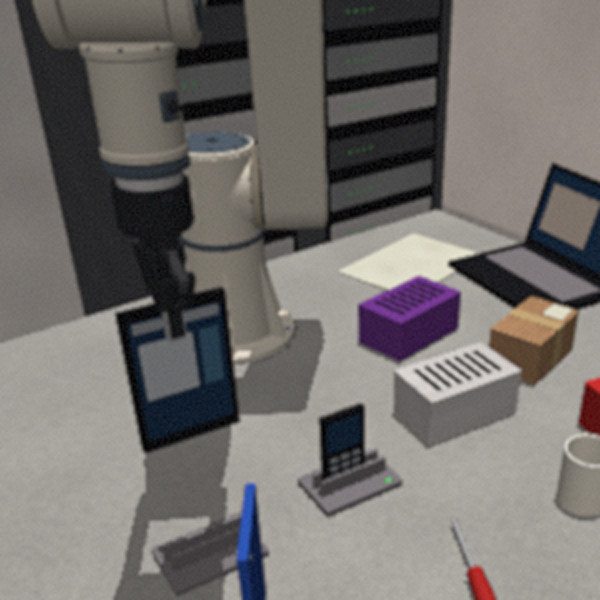

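The tablet is held upright, clear of its cradle, with the handheld untouched. Its screen corners are at about (118,312), (220,290), (240,420) and (147,450) in this 2x crop. Next: carry it over.

apply_moves(
  series="0.8 0 0 0 0 0 1;1.6 -0.1 0 0 0 0 1;2.4 -0.1 0 0 0 0 1;2.8 -0.1 0 0 0 0 1;2.8 -0.1 0 0 0 0 1;2.8 -0.1 0 0 0 0 1;2.8 -0.1 0 0 0 0 1;2.8 -0.1 0 0 0 0 1;2.8 -0.1 0 0 0 0 1;2.8 -0.1 0 0 0 0 1",
)

```text
clock: 6.13
eef_pos: [527.1, -96.2, 348.5]
tcp_rot: [-3.14, -0.001, 1.438]
contact_force: [0.7, 0.0, -1.9]
opening: 0.136
```

apply_moves(
  series="2.8 -0.1 0 0 0 0 1;2.8 -0.1 0 0 0 0 1;2.8 -0.1 0 0 0 0 1;2.8 -0.1 0 0 0 0 1;2.8 -0.1 0 0 0 0 1;2.8 -0.1 0 0 0 0 1;2.8 -0.1 0 0 0 0 1;2 0 0 0 0 0 1;1.1 0 0 0 0 0 1;0.5 0 0 0 0 0 1",
)

```text
clock: 6.97
eef_pos: [551.0, 134.0, 348.5]
tcp_rot: [-3.14, 0.0, 1.44]
contact_force: [-0.1, -0.3, -3.2]
opening: 0.133
```

Run:
```python
from h import *
go([557,131,345],1.428,.349)
a=r.grab_frame("top")[100:240,120:320];b=r.grab_frame("scene")[60:260,200:360]
cv2.imwrite("pics/top3.png",a)
cv2.imwrite("pics/g3.png",cv2.resize(b,None,fx=3,fy=3,interpolation=cv2.INTER_CUBIC))
```

```text
t 6.9667 pos [550.991 134.05  348.514] rpy [-3.14  0.    1.44] F [-0.135 -0.293 -3.166] open 0.13341057144683294
shift cm now-axes [-0.224  0.636  0.35 ] goal-axes [-0.216  0.48   0.548] rotvec [-0.35  -0.002  0.012]
```

View pics/g3.png

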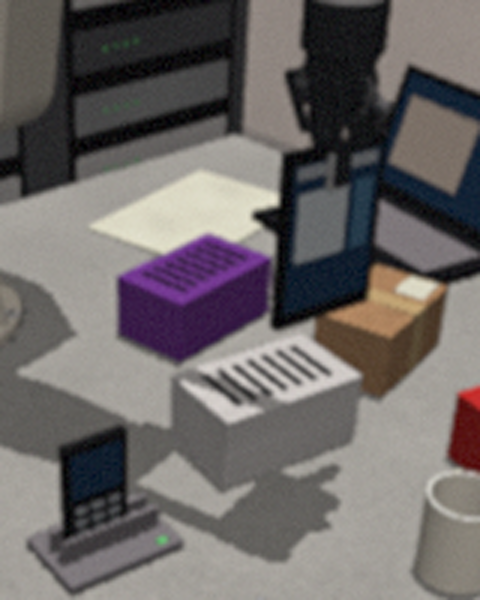

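The tablet hangs over the area just beyond the PSU. Its screen corners are at crop (285,152), (382,135), (370,298), (274,326), and the PSU top corners at (172,378), (225,423), (360,375). I'll work out where the tablet sits in the hand and refit the PSU with half-pixel corrections.

Run:
```python
from h import *
R=Ro.from_euler("xyz",r.sense()["tcp_rot"]);p=r.sense()["eef_pos"]
px=np.array([(285,152),(382,135),(370,298),(274,326)])/3+[200,60]-.33
# viewed from +x: image left = -y = tool -x ; z tool down
loc=np.array([(-60,-90),(60,-90),(60,90),(-60,90)])
def f(v):
    c,s=np.cos(v[2]),np.sin(v[2]);q=loc@np.array([[c,s],[-s,c]])+v[:2]
    return (proj("scene",R.apply(np.c_[q[:,0],np.full(4,6),q[:,1]])+p)-px).ravel()
s=least_squares(f,[0,64,0]);print("w,h,phi",s.x,s.fun)
A,B,C,D=(55,90,85),(55,-90,85),(-55,-90,85),(-55,90,85)
obs=[("top",q,np.array(u)-.4) for q,u in zip((A,B,C,D),((172.4,168.4),(242,177),(237,220),(166.4,210)))]
o2=[("scene",q,np.array(u)-.4) for q,u in zip((A,B,C,D),((320.4,185),(276,201.6),(257.6,185.6),(300,170.6)))]
for o in(obs,o2,obs+o2):print(fit([480,140,-.1],o)[0])
```

```text
w,h,phi [ 0.247 62.909 -0.01 ] [-0.04   0.77   1.51  -2.196 -1.023  0.185 -0.278  1.495]
[477.934 145.555  -0.146]
[482.362 140.646  -0.134]
[478.547 144.844  -0.142]
```

apply_moves(
  series="-0.2 0.2 0 0 0 0.012 1;0 0 0 -0.03 0 0 1;0 0 0 -0.05 0 0 1;0 0 0 -0.05 0 0 1;0 0 0 -0.05 0 0 1;0 0 0 -0.05 0 0 1;0 0 0 -0.05 0 0 1;0 0 0 -0.04 0 0 1;0 0 0 -0.03 0 0 1;0 0 0 0 0 0 1",
)

```text
clock: 7.9
eef_pos: [552.5, 128.2, 348.9]
tcp_rot: [2.791, 0.001, 1.424]
contact_force: [-0.4, -0.6, -3.2]
opening: 0.133
```

Run:
```python
from h import *
go([552.8,132,157],1.428,.349)
```

```text
t 7.9 pos [552.474 128.222 348.934] rpy [2.791 0.001 1.424] F [-0.4   -0.596 -3.157] open 0.1327702840925107
shift cm now-axes [ 0.392 -6.609 18.019] goal-axes [ 0.379 -6.584 18.029] rotvec [ 0.001  0.002 -0.003]
```

apply_moves(
  series="0.04 -0.25 0.7 0 0 0 1;0.04 -0.5 1.4 0 0 0 1;0.04 -0.55 1.5 0 0 0 1;0.04 -0.55 1.5 0 0 0 1;0.04 -0.55 1.5 0 0 0 1;0.04 -0.55 1.5 0 0 0 1;0.04 -0.55 1.5 0 0 0 1;0.04 -0.55 1.5 0 0 0 1;0.04 -0.55 1.5 0 0 0 1;0 -0.5 1.4 0 0 0 1",
)

```text
clock: 8.73
eef_pos: [554.3, 132.5, 198.8]
tcp_rot: [2.793, 0.0, 1.424]
contact_force: [-0.5, -0.9, -2.3]
opening: 0.13
```

apply_moves(
  series="0 -0.4 1.1 0 0 0 1;0 -0.3 0.8 0 0 0 1;0 -0.22 0.6 0 0 0 1;0 -0.18 0.5 0 0 0 1;0 -0.14 0.4 0 0 0 1;0 -0.12 0.3 0 0 0 1;0 -0.1 0.2 0 0 0 1;0 0 0 0 0 0 1;0 0 0 0 0 0 1;0 0 0 0 0 0 1",
)

```text
clock: 9.57
eef_pos: [554.1, 133.5, 159.0]
tcp_rot: [2.791, -0.0, 1.426]
contact_force: [0.1, 0.4, -2.5]
opening: 0.136
```

Run:
```python
from h import *
go([518.2,137,150],1.428,.349)
b=r.grab_frame("scene")[100:250,220:370];a=r.grab_frame("top")[100:250,140:290]
cv2.imwrite("pics/g4.png",np.hstack([cv2.resize(x,(400,400),interpolation=cv2.INTER_CUBIC) for x in(a,b)]))
```

```text
t 9.5667 pos [554.109 133.452 159.047] rpy [ 2.791 -0.     1.426] F [ 0.052  0.355 -2.548] open 0.1359954566631475
shift cm now-axes [-0.168 -3.696 -0.388] goal-axes [-0.16  -3.697 -0.382] rotvec [ 0.002  0.    -0.002]
```

View pics/g4.png

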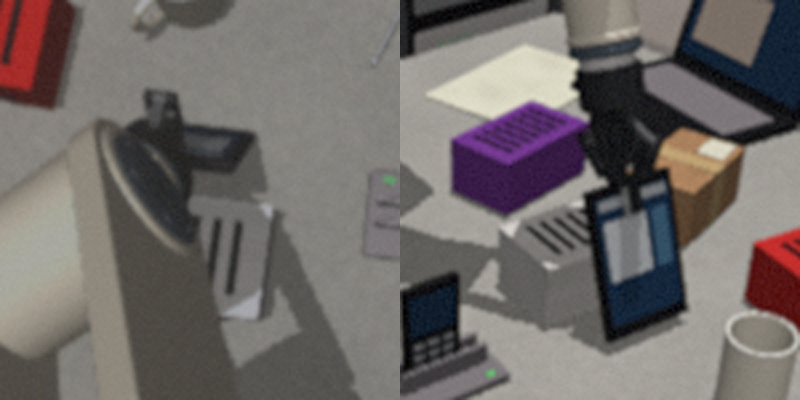

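The tablet is tilted and parallel to the PSU's far side, hovering about 1 cm above the table with a gap of some 35 mm. The top view shows it at (215,145) with the PSU edge at row 200. Next: close the gap and feel for contact.

apply_moves(
  series="-0.08 -0.2 -0.07 0 0 0 1;-0.08 -0.3 -0.11 0 0 0 1;0 -0.35 -0.13 0 0 0 1;0 -0.35 -0.13 0 0 0 1;0 -0.35 -0.13 0 0 0 1;0 -0.3 -0.11 0 0 0 1;0 -0.2 -0.07 0 0 0 1;0 -0.15 -0.055 0 0 0 1;0 0 0 0 0 0 1;0 0 0 0 0 0 1",
)

```text
clock: 10.5
eef_pos: [530.5, 135.2, 158.7]
tcp_rot: [2.791, -0.0, 1.426]
contact_force: [0.9, 0.8, -2.1]
opening: 0.131
```

apply_moves(
  series="0 0 0.3 0 0 0 1;0 -0.1 0.25 0 0 0 1;0 -0.08 0.15 0 0 0 1;0 -0.04 0.1 0 0 0 1;0 0 0 0 0 0 1;0 0 0 0 0 0 1;0 0 0 0 0 0 1;0 0 0 0 0 0 1;0 0 0 0 0 0 1;0 0 0 0 0 0 1",
)

```text
clock: 11.33
eef_pos: [531.2, 135.0, 150.5]
tcp_rot: [2.791, -0.0, 1.426]
contact_force: [0.2, -0.6, -2.0]
opening: 0.135
```

Run:
```python
from h import *
go([518.2,137,147],1.428,.349)
```

```text
t 11.3333 pos [531.176 135.041 150.514] rpy [ 2.791 -0.     1.426] F [ 0.24  -0.581 -1.986] open 0.13516981862899866
shift cm now-axes [ 0.006 -1.353 -0.12 ] goal-axes [ 0.009 -1.353 -0.119] rotvec [ 0.001  0.001 -0.002]
```

apply_moves(
  series="0 -0.1 -0.035 0 0 0 1;0 -0.1 -0.035 0 0 0 1;0 -0.1 -0.035 0 0 0 1;0 -0.1 -0.035 0 0 0 1;0 -0.1 -0.035 0 0 0 1;0 -0.1 -0.035 0 0 0 1;0 -0.1 -0.035 0 0 0 1;0 -0.1 -0.035 0 0 0 1;0 0 0 0 0 0 1;0 0 0 0 0 0 1",
)

```text
clock: 12.17
eef_pos: [522.7, 136.3, 150.3]
tcp_rot: [2.792, 0.0, 1.426]
contact_force: [-0.3, 1.1, -2.5]
opening: 0.131
```

apply_moves(
  series="0 -0.05 -0.02 0 0 0 1;0 0 0 0 0 0 1;0 -0.05 -0.02 0 0 0 1;0 0 0 0 0 0 1;0 -0.05 -0.02 0 0 0 1;0 0 0 0 0 0 1;0 0 0 0 0 0 1;0 0 0 0 0 0 1;0 0 0 0 0 0 1;0 0 0 0 0 0 1",
)

```text
clock: 13.0
eef_pos: [521.2, 136.5, 150.3]
tcp_rot: [2.792, -0.0, 1.426]
contact_force: [0.1, 0.3, -2.4]
opening: 0.134
```

apply_moves(
  series="0 -0.05 -0.02 0 0 0 1;0 0 0 0 0 0 1;0 -0.05 -0.02 0 0 0 1;0 0 0 0 0 0 1;0 -0.05 -0.02 0 0 0 1;0 0 0 0 0 0 1;0 -0.05 -0.02 0 0 0 1;0 0 0 0 0 0 1;0 0 0 0 0 0 1;0 0 0 0 0 0 1",
)

```text
clock: 13.83
eef_pos: [519.0, 136.8, 150.4]
tcp_rot: [2.792, 0.0, 1.426]
contact_force: [0.2, -0.1, -2.9]
opening: 0.128
```

apply_moves(
  series="0 -0.05 -0.02 0 0 0 1;0 0 0 0 0 0 1;0 -0.05 -0.02 0 0 0 1;0 0 0 0 0 0 1;0 -0.05 -0.02 0 0 0 1;0 0 0 0 0 0 1;0 0 0 0 0 0 1;0 0 0 0 0 0 1;0 0 0 0 0 0 1;0 0 0 0 0 0 1",
)

```text
clock: 14.67
eef_pos: [517.4, 137.0, 150.4]
tcp_rot: [2.792, 0.0, 1.426]
contact_force: [0.3, -0.1, -2.1]
opening: 0.132
```

apply_moves(
  series="0 -0.05 -0.02 0 0 0 1;0 0 0 0 0 0 1;0 -0.05 -0.02 0 0 0 1;0 0 0 0 0 0 1;0 -0.05 -0.02 0 0 0 1;0 0 0 0 0 0 1;0 -0.05 -0.02 0 0 0 1;0 0 0 0 0 0 1;0 0 0 0 0 0 1;0 0 0 0 0 0 1",
)

```text
clock: 15.5
eef_pos: [515.3, 137.4, 150.5]
tcp_rot: [2.792, -0.0, 1.426]
contact_force: [-0.3, -0.6, -2.2]
opening: 0.134
```

Run:
```python
from h import *
go([515,137,147],1.428,.349)
b=r.grab_frame("scene")[130:230,245:345];a=r.grab_frame("top")[130:230,170:270]
cv2.imwrite("pics/g5.png",np.hstack([cv2.resize(x,(400,400),interpolation=cv2.INTER_CUBIC) for x in(a,b)]))
```

```text
t 15.5 pos [515.313 137.362 150.522] rpy [ 2.792 -0.     1.426] F [-0.266 -0.625 -2.233] open 0.1344255170599534
shift cm now-axes [-0.04  -0.145  0.322] goal-axes [-0.04  -0.145  0.322] rotvec [ 0.001  0.001 -0.002]
```

View pics/g5.png

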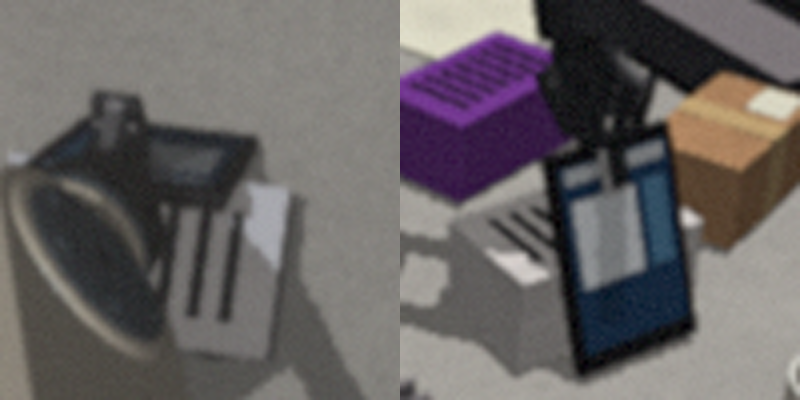

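The tablet's top overhangs the PSU with almost no gap left, roughly in the middle. Next: lower it until the foot touches, then finish the inward motion.

apply_moves(
  series="0 -0.03 0.1 0 0 0 1;0 0 0 0 0 0 1;0 -0.03 0.1 0 0 0 1;0 0 0 0 0 0 1;0 -0.03 0.1 0 0 0 1;0 0 0 0 0 0 1;0 0 0 0 0 0 1;0 0 0 0 0 0 1;0 0 0 0 0 0 1;0 0 0 0 0 0 1",
)

```text
clock: 16.43
eef_pos: [515.8, 137.5, 147.6]
tcp_rot: [2.791, -0.0, 1.426]
contact_force: [4.1, -0.1, -0.9]
opening: 0.134
```

apply_moves(
  series="0 -0.02 0.05 0 0 0 1;0 0 0 0 0 0 1;0 -0.02 0.05 0 0 0 1;0 0 0 0 0 0 1;0 0 0 0 0 0 1;0 0 0 0 0 0 1;0 0 0 0 0 0 1;0 0 0 0 0 0 1;0 0 0 0 0 0 1;0 0 0 0 0 0 1",
)

```text
clock: 17.27
eef_pos: [515.8, 137.5, 146.6]
tcp_rot: [2.791, -0.0, 1.426]
contact_force: [4.7, -1.4, 4.5]
opening: 0.13
```

Both contacts show: about 4.5 N from the PSU edge and a vertical swing of +7 N at the foot. Next: release gently.

apply_moves(
  series="0 0 0 0 0 0 0.74;0 0 0 0 0 0 0.72;0 0 0 0 0 0 0.7;0 0 0 0 0 0 0.68;0 0 0 0 0 0 0.66;0 0 0 0 0 0 0.62;0 0 0 0 0 0 0.55;0 0 0 0 0 0 0.48;0 0 0 0 0 0 0.4;0 0 0 0 0 0 0.4",
  squeeze=20,
)

```text
clock: 18.1
eef_pos: [515.3, 137.3, 146.2]
tcp_rot: [2.792, 0.0, 1.426]
contact_force: [0.0, 0.2, -0.3]
opening: 0.302
```

apply_moves(
  series="0 0 0 0 0 0 0.3;0 0 0 0 0 0 0.2;0 0 0 0 0 0 0.2;0 0 -0.3 0 0 0 0.2;0 0 -0.6 0 0 0 0.2;0 0 -0.8 0 0 0 0.2;0 0 -0.9 0 0 0 0.2;0 0 -1 0 0 0 0.2;0 0 -1 0 0 0 0.2;0 0 -1 0 0 0 0.2",
)

```text
clock: 18.93
eef_pos: [496.2, 140.2, 200.3]
tcp_rot: [2.791, -0.0, 1.426]
contact_force: [-0.3, 0.9, -0.2]
opening: 0.401
```

apply_moves(
  series="0 0 -1.5 0 0 0 0.2;0 0 -2 0 0 0 0.2;0 0 -2.5 0 0 0 0.2;0 0 -2.5 0 0 0 0.2;0 0 -2.5 0 0 0 0.2;0 0 -2.5 0 0 0 0.2;0 0 -2.5 0 0 0 0.2;0 0 -2 0 0 0 0.2;0 0 -1 0 0 0 0.2;0 0 0 0 0 0 0.2",
)

```text
clock: 19.77
eef_pos: [432.1, 150.0, 380.2]
tcp_rot: [2.788, -0.003, 1.426]
contact_force: [0.0, -0.3, 0.2]
opening: 0.396
```

Run:
```python
from h import *
go([515,137,147],1.428,.349)
b=r.grab_frame("scene")[130:230,245:345];a=r.grab_frame("top")[130:230,170:270]
cv2.imwrite("pics/g6.png",np.hstack([cv2.resize(x,(400,400),interpolation=cv2.INTER_CUBIC) for x in(a,b)]))
```

```text
t 19.7667 pos [432.084 150.046 380.22 ] rpy [ 2.788 -0.003  1.426] F [ 0.048 -0.335  0.231] open 0.3955005718579434
shift cm now-axes [-0.164 -0.205 24.785] goal-axes [-0.111 -0.088 24.786] rotvec [ 0.005 -0.002 -0.002]
```

View pics/g6.png

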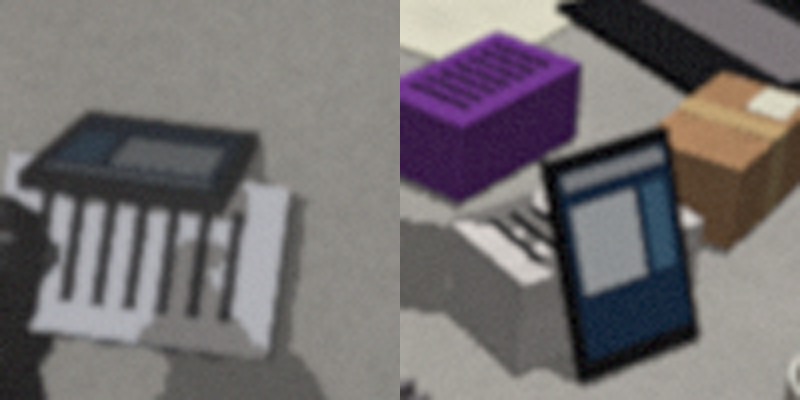

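The tablet stands leaning against the PSU's far side, with its screen facing out and the gripper clear. I'll fit its pose from the screen corners:
- **Scene crop:** (147,160), (267,128), (297,335), (183,380).
- **Top crop, foot corners:** (95,112), (260,135).

Run:
```python
from h import *
sc=np.array([(147,160),(267,128),(297,335),(183,380)])/4+[245,130]-.375
tp=np.array([(260,135),(95,112)])/4+[170,130]-.375
def P(v):
    x,y,yaw,t=v;R=Ro.from_euler("z",yaw)*Ro.from_euler("y",-t) # back-bottom mid at (x,y,0)
    return R.apply([(12,-60,180),(12,60,180),(12,60,0),(12,-60,0)])+[x,y,0]
for wt in((1,0),(0.5,1),(1,1)):
    f=lambda v:np.r_[wt[0]*(proj("scene",P(v))-sc).ravel(),wt[1]*(proj("top",P(v)[[3,2]])-tp).ravel()]
    s=least_squares(f,[560,135,-.14,.35]);x,y,w,t=s.x
    for c in((479,144,-.142),(482.4,140.6,-.134)):
        n=np.array([np.cos(c[2]),np.sin(c[2])]);m=np.array([-n[1],n[0]]);d=np.array([x-c[0],y-c[1]])
        print(s.x,"tilt",np.degrees(t),"foot gap",d@n-55,"lateral",d@m,"dyaw",w-c[2],"rms",np.sqrt(np.mean(s.fun**2)))
```

```text
[564.013 130.778  -0.137   0.351] tilt 20.137602831568262 foot gap 31.028858719817222 lateral -1.057730604585955 dyaw 0.005063828846619739 rms 0.5070191144188868
[564.013 130.778  -0.137   0.351] tilt 20.137602831568262 foot gap 27.19388584324176 lateral 1.1693623978477385 dyaw -0.0029361711533802404 rms 0.5070191144188868
[564.307 131.023  -0.153   0.36 ] tilt 20.599387485392022 foot gap 31.284960312661724 lateral -0.7738938074081441 dyaw -0.010908237046814456 rms 0.47763094774779297
[564.307 131.023  -0.153   0.36 ] tilt 20.599387485392022 foot gap 27.45224991103575 lateral 1.4511413214076583 dyaw -0.018908237046814436 rms 0.47763094774779297
[564.252 130.883  -0.147   0.357] tilt 20.44592677433508 foot gap 31.249984176973285 lateral -0.9195252838673733 dyaw -0.004785245348513795 rms 0.6562354328278477
[564.252 130.883  -0.147   0.357] tilt 20.44592677433508 foot gap 27.4161098551932 lateral 1.3057943112317065 dyaw -0.012785245348513774 rms 0.6562354328278477
```

Tilt about 20°, lateral offset about 1 mm, yaw error about 0.01 rad, and the gripper is clear. I'll hand it in.

```bash
python3 -c "
from rig import r
print(r.sense()['clock'],r.sign_off())"
```

```text
the job is handed in; nothing more can be done
19.8667 None
```

The tablet now leans against the far side of the metal power supply, foot on the table and screen facing away from the robot. I handed the job in at 19.9 s.

I lifted it straight out of its cradle and carried it over the handheld. I then tilted it about 20° and lowered it until I felt both the power supply edge (about 4.5 N) and the table. After that I opened the fingers slowly and backed off along the tool axis.

- **Pose:** the last camera fit gave a tilt of 20 to 20.6°, about 1 mm off the middle of that side, and square to within about 0.02 rad. The foot is about 31 mm out, as expected.
- **Disagreement:** the two cameras differed by 4–5 mm on where the power supply is. The touch against its edge settled the distance out from that side, but the centring still rests on the camera fits.
- **Other objects:** the wrist force was about zero after release. I did not touch the carton, the handheld or the look-alikes. The carton looked unmoved in the last picture. The handheld was out of that crop, so I last saw it standing in its cradle as the tablet was lowered.

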